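# Hold a culture flask home on the oxygen-spot reader

## Task

Take the oxygen reading of the small red-capped culture flask: carry it level to the reader and lay it flat on the narrow raised table, cap end towards the open end of the table and flat end facing the sprung probe but still short of it. Then slide it home and keep hold of it, pressing with one diagonal push down onto the table, into the fence so that the probe is pushed right in, and sideways against the stop block, firmly but without forcing it. Finish while still holding it pressed like this, because the probe would push it back off if you let go; leave the beaker, the dish and the blue marker where they are.

Things in the scene. Friction and masses are not known exactly. Their poses are not given: they have to be found in the camera images.
- flask_mid (a point): Small clear culture flask with pink medium and red cap, loose, 60 g, lying flat. Point: centre of its rectangular body (62 x 50 x 22 mm along x, y, z), half-way up. +x points to the cap; shoulder and cap reach 71 mm from here, 28 mm wide, 26 mm high. Flat end 31 mm towards -x. Grasp from above across the 50 mm, best 12 mm towards the cap, where fingers clear the stop block.
- flask_end (a point): Centre of the flask's flat end face (50 x 22 mm), 31 mm from flask_mid towards the flask's -x, 11 mm above its underside. Axes as flask_mid.
- reader: Oxygen-spot reader, fixed: white box with a small display, a raised table before it. Origin: on the bench (z = 0) under the middle of the fence face; x points along the table to the fence, y to the stop block's side. Base plate 12 mm high, x -107 to +83, y -41 to +47 mm. Housing behind the fence, x 6 to 84 mm, up to z = 92 mm.
- reader_table: The reader's raised table (same origin and axes as reader): top at z = 60 mm, from x = -100 mm to the fence at x = 0, only 38 mm wide (y = -19 to +19 mm), 7 mm thick, on a 24 mm wide column, so that the fingers can reach down beside it. Table, fence, stop and probe are smooth and rigid (friction about 0.2).
- reader_fence: Dark steel fence (same origin and axes as reader): its face is the plane x = 0, y = -30 to +38 mm, reaching 24 mm above the table. The flask's flat end is pressed against it.
- reader_stop: Dark steel stop block (same origin and axes as reader): inner face is the plane y = +25 mm, x = -24 mm to 0, reaching 17 mm above the table. The flask's long side is pressed against it, so the flask's middle line is then at y = 0.
- fence_face (a point): Middle of the fence face, where the probe comes through: 71 mm above the bench, 11 mm above the table top. Axes as reader. The flask is home when flask_end meets this point.
- probe (a joint): Sprung optical probe, a 10 mm round black nose standing 6 mm out of the fence at fence_face. 0 = fully out, 0.006 m = flush with the fence. It takes about 2 N to start it and 5 N to push it right in; it springs back out.
- glass_beaker_mid (a point): 50 ml glass beaker, 46 mm across, 59 mm high, standing on the bench; point at its middle, 30 mm up. Leave alone.
- dish_mid (a point): Petri dish, 61 mm across, 15 mm high, on the bench; point at its middle. Leave alone.
- blue_marker_mid (a point): Blue marker pen, 134 mm long (along its y), 12 mm high, on the bench; point at its middle. Leave alone.

How it is judged:
On the way:
1. the flask lies flat on the reader's table, flat end towards the probe, which is still fully out (contact force between flask and reader_table above 0.15 N and angle between flask_mid's own z axis and vertical below 0.1 rad and z of flask_end in the frame of reader between 0.067 and 0.075 m and x of flask_end in the frame of reader above -0.06 m and x of flask_mid in the frame of reader below -0.033 m and angle between the x axis of flask_mid and the x axis of reader, either way round below 0.35 rad and value of joint probe below 0.001 m), for 0.2 s.
At the end, for the whole second after the job is handed in: Flask held at rest, flat on the table (0.06 rad) and pressed down over 1.8 N, flat end on the fence over 1 N besides the spring, probe in over 4.5 of 6 mm, side on the stop over 0.8 N, in line within 0.07 rad; beaker, dish and marker within 15 mm of their places (contact force between flask and reader_table above 1.8 N and contact force between flask and reader_fence above 1 N and contact force between flask and reader_stop above 0.8 N and value of joint probe above 0.0045 m and x of flask_end in the frame of reader above -0.0025 m and x of flask_mid in the frame of reader below -0.025 m and y of flask_end in the frame of reader between -0.003 and 0.003 m and z of flask_end in the frame of reader below 0.0735 m and angle between the x axis of flask_mid and the x axis of reader, either way round below 0.07 rad and angle between flask_mid's own z axis and vertical below 0.06 rad and linear speed of flask below 0.01 m/s and distance of each of glass_beaker_mid, dish_mid, blue_marker_mid from where it was at the start of the episode below 0.015 m); the arm keeps its last pose, push and grip.
It fails at once if the flask is tipped so far that medium wets the vented cap (angle between flask_mid's own z axis and vertical above 0.4 rad).
It fails at once if the flask is forced against the reader (over 70 N) (contact force between flask and reader above 70 N).
It fails at once if the beaker, the dish or the marker is pushed away (distance of any of glass_beaker_mid, dish_mid, blue_marker_mid from where it was at the start of the episode above 0.03 m).
It also fails if it takes over 48 s, if anything falls off the work surface, if the arm or the gripper's body presses on something with over 40 N, if the wrist force passes 120 N, or if a joint passes its speed limit or range.

## Robot

A 7-joint arm with a two-finger parallel gripper is mounted at the origin on a cart in front of the work surface, level with it; the furniture and walls round the work are solid. World frame = base frame: x ahead of the robot, y to its left, z up, the work surface at z = 0. Lengths are in m, angles in rad, forces in N, time in s.
With the tool pointing down it reaches from about 0.425 to 0.825 m from the base axis. Payload 3.6 kg.
Tool frame: the origin (TCP) lies midway between the tips of the shut fingers; the grasp point (between the pads) lies 19 mm behind it; z points along the fingers, y is the line along which they close (so a half turn about z gives the same grasp; the last joint's range is limited). The gripper opens to 93 mm and grips with 3 to 60 N. Pads are 15 mm wide; open, the fingers measure 128 mm over their backs; the gripper's body (75 mm by 188 mm) begins 65 mm behind the grasp point.
Start: joints at [1.206, 0.615, -0.013, 1.423, 0.008, 1.103, -0.04], TCP at [0.215, -0.613, 0.219] pointing down, gripper open.
Joint ranges: [-3.12, 3.12], [-0.3, 2.06], [-1.34, 1.32], [0.26, 2.42], [-1.36, 4.5], [0.01, 1.98], [-2.84, 2.84]. Speed limits (rad/s): [2.79, 2.79, 3.14, 3.14, 3.14, 3.14, 3.14].

## Interface

Orientations are given as a rotation vector (axis times angle).
In Python, from workcell import manip gives the robot as it stands. The module is installed in compiled form; this text tells all that it offers.
- The arm moves only by the tool send_rows, never from a script. Its argument "motion" is a list of rows, each a list of 3 entries, a list of its own where there are three numbers: the opening, from 0 (shut) to 1 (fully open), then the shift along the tool's x, y, z in m, then the turn about the tool's z in degrees. A call has 1 to 5 rows; each row shifts and turns the commanded pose from where the row before left it, along the tool's axes as they then stand; what a row does not reach is not made up. A row lasts 1/10 s, in which the tool goes at most 50 mm and 8.59 degrees, less where a joint would pass 70% of its speed; a pose out of reach is approached as far as the arm can. A call with a gripper value outside its range is refused whole. The fingers move at their own pace and stop on an object; "force" is the grip in N (left out, the last holds). Time passes only in rows, so rows that do not move let the fingers close. It gives the time, the measured TCP pose, the force, the opening and the grip force at its end, in the units of the state.
- manip.sense(): the state, without advancing time (a new reading comes with each control period).
- manip.camera(name): name is "scene" or "top" or "wrist"; returns the picture (420x560x3 uint8, red, green, blue); there is no depth.
- manip.camera_params(name): a dict with "fx", "fy", "cx", "cy" (pixels), "cam_to_world" (4x4, takes a point from camera to world coordinates). Camera axes: x right, y down, z forward; pixel columns grow to the right and rows downward; lengths in m; the calibration is good to about 2 mm. A picture is of the moment at which its call begins: read the wrist's pose just before it. camera_params takes no time and is no camera call; for the wrist camera it gives the pose at the moment of the call.
- manip.close_job(): hands the job in; it is judged then, once.
Trained networks look in the newest picture that a camera, given by its name, has taken for a name from the list of things; names that differ only in an ending like _2 or _b are one class to them, and where a whole thing is asked for, a point or a joint stands for the part that bears it (a point fixed in the world has none). Each returns a list of dicts, best first, with "p" (0 to 1); they miss things now and then, are a little off and sometimes report something else, mostly with a low value. They report only what shows in the picture. A call takes as long as a camera call.
- manip.boxes_of(query, camera): "box" ([left, top, width, height] in pixels, round what is visible of it).
- manip.outline_of(query, camera): "pixels" (420x560 bool, what is visible of it) and "box" ([left, top, width, height] in pixels, round what is visible of it).
The state is a dict: "time": time; "joints": joint angles; "joint_vel": joint speeds; "joint_torque": joint torques, N m; "eef_pos": TCP position; "tool_rot": TCP orientation; "contact_force": force on the tool from outside, world axes, zero at the start; "torque": the same for the moment, N m; "opening": opening from 0.0 (shut) to 1.0 (fully open); "grip_force": force on a finger pad.
Only numpy, scipy, OpenCV 4.12 (cv2) and the standard library are available. Lean on these libraries where they do the work, as an engineer would, in place of code of your own. Each camera call takes 0.05 s, during which the arm holds its last target. There are 200 camera calls.

## Working session

There is one attempt and no reset: what is moved stays moved. The work goes in short steps, Python scripts to look and compute and a tool call to move; the robot and the scene stay as the last step left them, time stands still between calls to the robot, and variables do not carry over. Pictures are saved under pics/ and viewed, at most 10 in all, crops included, and the job is handed in when it is done.

Besides the shell and the picture viewer there is one more tool, called after "Request:" as a command line: name --argument value ..., lists and objects as JSON in quotes. send_rows: Moves the arm, as the interface text tells. Its arguments: {"type":"object","properties":{"motion":{"type":"array"},"force":{"type":"number"}},"required":["motion"]}

```bash
mkdir -p pics; python3 - <<'E'
from workcell import manip
import cv2,numpy as np
s=manip.sense();print(s['time'],s['eef_pos'],s['tool_rot'],s['opening'],s['contact_force'])
ims=[]
for c in ['scene','top']:
    im=manip.camera(c);ims.append(im);cv2.imwrite(f'pics/{c}0.png',im[:,:,::-1])
    p=manip.camera_params(c);np.save(f'{c}.npy',p,allow_pickle=True);print(c,p)
    for q in ['flask_mid','reader','reader_table','reader_fence','reader_stop','probe','glass_beaker_mid','dish_mid','blue_marker_mid']:
        print(q,[(np.round(b['box']).tolist(),round(b['p'],2)) for b in manip.boxes_of(q,c)[:2]])
E
```

```text
0.0 [ 0.21516168 -0.61252814  0.21746848] [-3.09438266e+00 -5.27750778e-01  7.40323355e-04] 0.9983517217400012 [-0.17558589  0.10731508  1.16802402]
scene {'fx': 417.9214816483353, 'fy': 417.9214816483353, 'cx': 278.71853988741225, 'cy': 209.67814812828246, 'cam_to_world': array([[-0.76166741, -0.48028889,  0.4349544 ,  0.16544485],
       [-0.64796507,  0.56248676, -0.51356588,  0.49817812],
       [ 0.0020039 , -0.67300165, -0.73963826,  0.68753872],
       [ 0.        ,  0.        ,  0.        ,  1.        ]])}
flask_mid [([174.0, 278.0, 58.0, 40.0], 0.58)]
reader [([273.0, 104.0, 75.0, 70.0], 0.88)]
reader_table [([310.0, 128.0, 34.0, 25.0], 0.64)]
reader_fence [([295.0, 116.0, 22.0, 20.0], 0.68)]
reader_stop [([298.0, 131.0, 7.0, 9.0], 0.68), ([331.0, 216.0, 33.0, 27.0], 0.16)]
probe []
glass_beaker_mid [([207.0, 179.0, 24.0, 32.0], 0.92)]
dish_mid [([333.0, 216.0, 27.0, 29.0], 0.74)]
blue_marker_mid [([131.0, 227.0, 65.0, 30.0], 0.77)]
top {'fx': 380.4505151442651, 'fy': 380.4505151442651, 'cx': 272.899732504613, 'cy': 208.87949093869705, 'cam_to_world': array([[-0.01949404, -0.99753122,  0.06746437,  0.49314579],
       [-0.99978952,  0.01988085,  0.00506687,  0.08517579],
       [-0.00639561, -0.0673514 , -0.99770882,  0.94293092],
       [ 0.        ,  0.        ,  0.        ,  1.        ]])}
flask_mid [([176.0, 200.0, 24.0, 43.0], 0.86)]
reader [([363.0, 126.0, 45.0, 84.0], 0.84)]
reader_table [([379.0, 165.0, 20.0, 40.0], 0.96)]
reader_fence [([363.0, 126.0, 44.0, 85.0], 0.67), ([377.0, 156.0, 29.0, 11.0], 0.65)]
reader_stop [([374.0, 164.0, 8.0, 8.0], 0.54)]
probe []
glass_beaker_mid [([258.0, 142.0, 21.0, 26.0], 0.69)]
dish_mid [([310.0, 252.0, 24.0, 29.0], 0.8), ([175.0, 200.0, 29.0, 43.0], 0.37)]
blue_marker_mid [([183.0, 148.0, 51.0, 14.0], 0.6)]
```

```bash
python3 - <<'E'
import cv2,numpy as np
t=cv2.imread('pics/top0.png');s=cv2.imread('pics/scene0.png')
a=cv2.resize(t[110:290,160:420],(800,554),interpolation=cv2.INTER_CUBIC)
cv2.imwrite('pics/a.png',a)
b=cv2.resize(s[90:330,120:400],(700,600),interpolation=cv2.INTER_CUBIC)
cv2.imwrite('pics/b.png',b)
E
```

```text
(no output)
```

View pics/a.png

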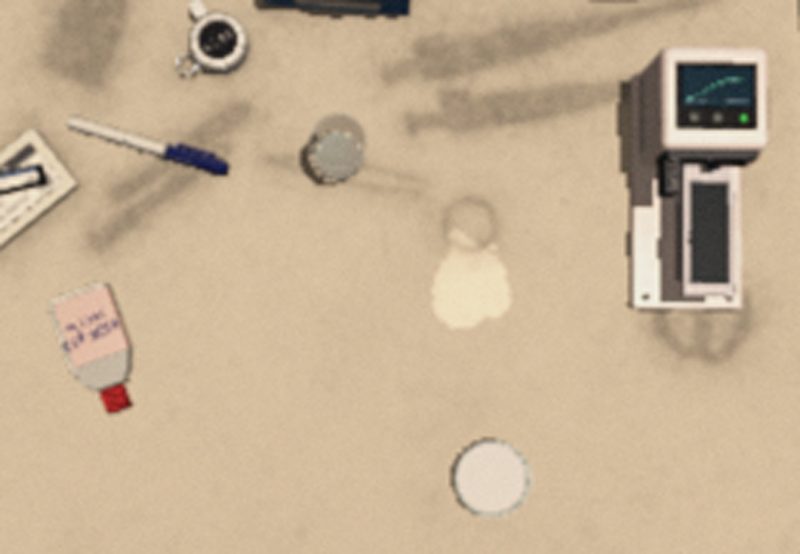

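View pics/b.png

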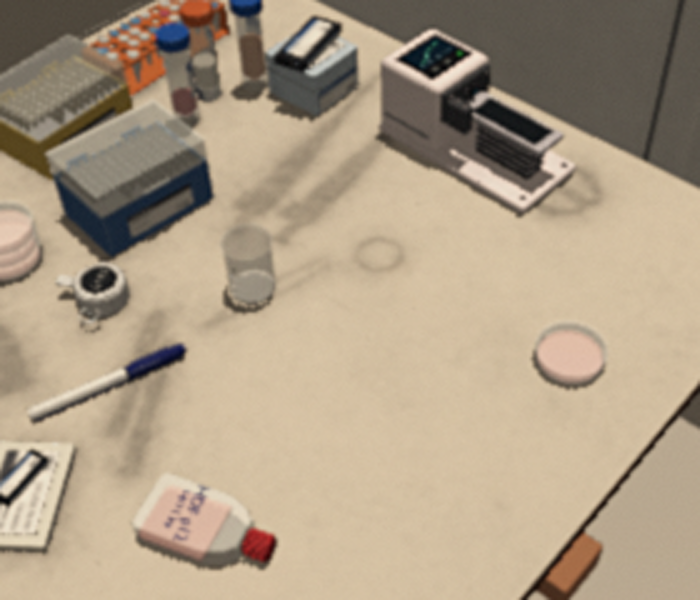

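```bash
cat > h.py <<'E'
from workcell import manip
import cv2,numpy as np
from scipy.optimize import minimize
FL=[(-.031,.031,-.025,.025,0,.022),(.031,.047,-.019,.019,0,.022),(.047,.071,-.014,.014,0,.026)]
TB=[(-.1,0,-.019,.019,.053,.060)]
BM=[(-.023,.023,-.023,.023,0,.059)]
def render(boxes,pose,P,z0=0,S=4):
    x,y,a=pose;c,s=np.cos(a),np.sin(a);Wi=np.linalg.inv(P['cam_to_world']);m=np.zeros((420*S,560*S),np.uint8)
    for b in boxes:
        q=np.array([(X,Y,Z) for X in b[:2] for Y in b[2:4] for Z in b[4:]])
        w=np.c_[x+c*q[:,0]-s*q[:,1],y+s*q[:,0]+c*q[:,1],q[:,2]+z0]
        k=w@Wi[:3,:3].T+Wi[:3,3]
        u=np.c_[P['fx']*k[:,0]/k[:,2]+P['cx'],P['fy']*k[:,1]/k[:,2]+P['cy']]
        cv2.fillConvexPoly(m,cv2.convexHull(((u+.5)*S*16).astype(np.int32)),1,shift=4)
    return m.astype(bool)
def fit(boxes,masks,Ps,p0,z0=0,S=4):
    M=[cv2.resize(m.astype(np.uint8),None,fx=S,fy=S,interpolation=cv2.INTER_NEAREST).astype(bool) for m in masks]
    def cost(p):
        return sum(1-(r&m).sum()/max(1,(r|m).sum()) for r,m in ((render(boxes,p,P,z0,S),m) for m,P in zip(M,Ps)))
    best=None
    for da in (-.1,0.,.1):
        q=np.array(p0)+[0,0,da]
        r=minimize(cost,q,method='Nelder-Mead',options=dict(initial_simplex=[q,q+[.01,0,0],q+[0,.01,0],q+[0,0,.12]],xatol=1e-4,fatol=1e-4,maxiter=120))
        if best is None or r.fun<best.fun: best=r
    return best.x,best.fun
def ray(u,v,P,z):
    d=P['cam_to_world'][:3,:3]@np.array([(u-P['cx'])/P['fx'],(v-P['cy'])/P['fy'],1]);o=P['cam_to_world'][:3,3]
    return o+d*(z-o[2])/d[2]
E
python3 - <<'E'
from h import *
P=manip.camera_params('top');Q=manip.camera_params('scene')
f=manip.outline_of('flask_mid','top');t=manip.outline_of('reader_table','top');g=manip.outline_of('flask_mid','scene')
print(f[0]['box'],t[0]['box'],g[0]['box'])
c=ray(188,218,P,.011)
for a in [(f,P),(g,Q)]: print('flask',fit(FL,[a[0][0]['pixels']],[a[1]],(c[0],c[1],np.pi+.2)))
print('both',fit(FL,[f[0]['pixels'],g[0]['pixels']],[P,Q],(c[0],c[1],np.pi+.2)))
c=ray(389,165,P,.06);print('table',fit(TB,[t[0]['pixels']],[P],(c[0],c[1],0)))
for q,u,v in [('beaker',269,158),('dish',320,265),('marker',208,155)]: print(q,ray(u,v,P,.02)[:2])
print(manip.sense()['time'], manip.camera_params('wrist'))
E
```

```text
[176.2, 203.6, 25.6, 36.5] [379.7, 163.3, 18.4, 41.5] [173.2, 276.8, 59.7, 41.2]
flask (array([0.54320444, 0.29687836, 3.46237193]), np.float64(0.15008557184314308))
flask (array([0.54319269, 0.29433028, 3.41276659]), np.float64(0.13868026828386681))
both (array([0.54314212, 0.29615691, 3.46010337]), np.float64(0.29608152860875425))
table (array([ 0.65630959, -0.18451147, -0.03933453]), np.float64(0.03515559293523973))
beaker [0.68085156 0.09699091]
dish [ 0.41801112 -0.02078338]
marker [0.69142476 0.24674766]
1.15 {'fx': 315.7518855290557, 'fy': 315.7518855290557, 'cx': 283.20748926229805, 'cy': 213.4187280063394, 'cam_to_world': array([[ 3.33528059e-01, -9.07499225e-01, -2.55351114e-01,
         2.86272302e-01],
       [-9.42740172e-01, -3.21074654e-01, -9.02886191e-02,
        -5.88390971e-01],
       [-4.99187701e-05,  2.70843541e-01, -9.62623381e-01,
         3.85401974e-01],
       [ 0.00000000e+00,  0.00000000e+00,  0.00000000e+00,
         1.00000000e+00]])}
```

Request:
send_rows --motion '[[1,[0.02,-0.01,-0.002],0],[1,[0.042,-0.022,-0.003],0],[1,[0.042,-0.022,-0.003],0],[1,[0.042,-0.022,-0.003],0],[1,[0.042,-0.022,-0.003],0]]'

```text
time: 1.65
eef_pos: [0.3615, -0.4571, 0.233]
tool_rot: [3.097, 0.528, 0.001]
contact_force: [0.4, 0.4, 0.5]
opening: 1.002
grip_force: 0.0
```

Request:
send_rows --motion '[[1,[0.042,-0.022,-0.003],0],[1,[0.042,-0.022,-0.003],0],[1,[0.042,-0.022,-0.003],0],[1,[0.042,-0.022,-0.003],0],[1,[0.042,-0.022,-0.003],0]]'

```text
time: 2.15
eef_pos: [0.5231, -0.2836, 0.2481]
tool_rot: [3.096, 0.528, 0.001]
contact_force: [-0.1, -0.8, 0.8]
opening: 0.998
grip_force: 0.0
```

Request:
send_rows --motion '[[1,[0.042,-0.022,-0.003],0],[1,[0.042,-0.022,-0.003],0],[1,[0.042,-0.022,-0.003],0],[1,[0.02,-0.01,0],0],[1,[0,0,0],0]]'

```text
time: 2.65
eef_pos: [0.6371, -0.1592, 0.2561]
tool_rot: [-3.091, -0.54, -0.003]
contact_force: [-0.0, -0.1, -0.0]
opening: 0.998
grip_force: 0.0
```

```bash
python3 - <<'E'
from h import *
P=manip.camera_params('wrist');im=manip.camera('wrist');np.save('w1.npy',P,allow_pickle=True)
cv2.imwrite('pics/w1.png',im[:,:,::-1])
t=manip.outline_of('reader_table','wrist')
for q in ['reader_fence','reader_stop','probe']: print(q,[(np.round(b['box']),b['p']) for b in manip.boxes_of(q,'wrist')[:2]])
print([(x['box'],x['p']) for x in t])
if t: 
  m=t[0]['pixels'];print('table',fit(TB,[m],[P],(.656,-.185,-.04)))
  T=np.load('top.npy',allow_pickle=True).item()
E
```

```text
reader_fence [(array([284., 173.,  57.,  26.]), 0.68)]
reader_stop [(array([275., 178.,  13.,  24.]), 0.47)]
probe [(array([ 0., 36., 30., 35.]), 0.18)]
[([264.9, 182.6, 57.3, 80.8], 0.94), ([280.2, 170.7, 59.2, 29.5], 0.43)]
table (array([ 0.65023492, -0.18711062, -0.03194241]), np.float64(0.08177700264031196))
```

View pics/w1.png

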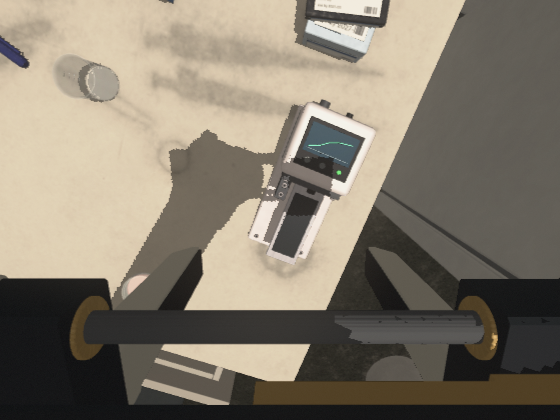

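```bash
python3 - <<'E'
from h import *
im=cv2.imread('pics/w1.png');P=np.load('w1.npy',allow_pickle=True).item()
a=cv2.resize(im[165:275,235:355],(654,600),interpolation=cv2.INTER_CUBIC)
Wi=np.linalg.inv(P['cam_to_world'])
def proj(x,y,z,pose):
    c,s=np.cos(pose[2]),np.sin(pose[2]);k=Wi[:3,:3]@np.array([pose[0]+c*x-s*y,pose[1]+s*x+c*y,z])+Wi[:3,3]
    return (int((P['fx']*k[0]/k[2]+P['cx']-235+.5)*5.45),int((P['fy']*k[1]/k[2]+P['cy']-165+.5)*5.45))
for pose,col in [((.656,-.1845,-.039),(0,0,255)),((.650,-.187,-.032),(0,200,0))]:
    for rect in [[(-.1,-.019,.06),(0,-.019,.06),(0,.019,.06),(-.1,.019,.06)],[(-.107,-.041,.012),(0,-.041,.012),(0,.047,.012),(-.107,.047,.012)]]:
        cv2.polylines(a,[np.array([proj(*r,pose) for r in rect])],True,col,1)
cv2.imwrite('pics/w1c.png',a)
E
```

```text
(no output)
```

View pics/w1c.png

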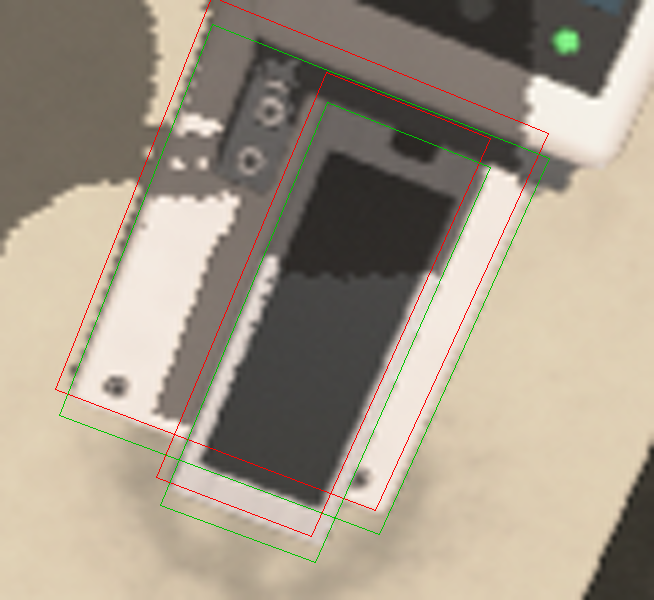

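Request:
send_rows --motion '[[1,[0.003,-0.023,0.003],0],[1,[0.006,-0.046,0.006],0],[1,[0.006,-0.046,0.006],0],[1,[0.006,-0.046,0.006],0],[1,[0.006,-0.046,0.006],0]]'

```text
time: 3.4
eef_pos: [0.5907, 0.0388, 0.23]
tool_rot: [3.097, 0.523, 0.001]
contact_force: [0.2, 0.1, 0.7]
opening: 1.002
grip_force: 0.0
```

Request:
send_rows --motion '[[1,[0.006,-0.046,0.006],0],[1,[0.006,-0.046,0.006],0],[1,[0.006,-0.046,0.006],0],[1,[0.006,-0.046,0.006],0],[1,[0.006,-0.046,0.006],0]]'

```text
time: 3.9
eef_pos: [0.5437, 0.2658, 0.2001]
tool_rot: [3.097, 0.523, 0.002]
contact_force: [0.8, 1.7, 0.3]
opening: 1.0
grip_force: 0.0
```

Request:
send_rows --motion '[[1,[0.003,-0.023,0.003],0],[1,[0,0,0],0],[1,[0,0,0],0]]'

```text
time: 4.2
eef_pos: [0.5394, 0.2869, 0.1969]
tool_rot: [3.096, 0.525, 0.001]
contact_force: [0.2, -1.1, 0.5]
opening: 0.999
grip_force: 0.0
```

```bash
python3 - <<'E'
from h import *
s=manip.sense();print(s['eef_pos'],s['tool_rot'])
P=manip.camera_params('wrist');im=manip.camera('wrist')
t=manip.outline_of('flask_mid','wrist')
print([(x['box'],x['p']) for x in t])
m=t[0]['pixels'];x,c=fit(FL,[m],[P],(.543,.296,np.pi+.3));print(x,c)
e=(render(FL,x,P,S=1)).astype(np.uint8);cs,_=cv2.findContours(e,cv2.RETR_EXTERNAL,cv2.CHAIN_APPROX_NONE)
im=np.ascontiguousarray(im[:,:,::-1]);cv2.drawContours(im,cs,-1,(0,255,0),1)
cs,_=cv2.findContours(m.astype(np.uint8),cv2.RETR_EXTERNAL,cv2.CHAIN_APPROX_NONE);cv2.drawContours(im,cs,-1,(255,0,0),1)
u,v,w,h=[int(k) for k in t[0]['box']];a=im[max(0,v-15):v+h+15,max(0,u-15):u+w+15];cv2.imwrite('pics/w2.png',cv2.resize(a,None,fx=4,fy=4))
E
```

```text
[0.53935655 0.2868837  0.19686192] [3.09566007e+00 5.24981962e-01 6.20464187e-04]
[([253.3, 158.3, 46.9, 92.9], 0.78), ([310.6, 25.4, 108.0, 92.7], 0.21)]
[0.54257154 0.29524617 3.49026923] 0.08669584915944206
```

View pics/w2.png

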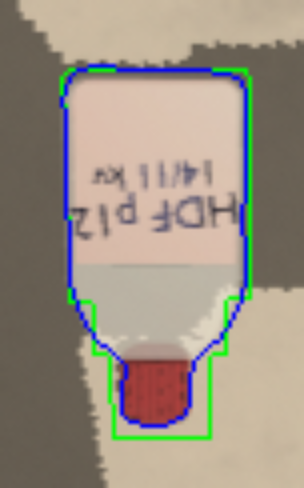

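Request:
send_rows --motion '[[1,[-0.002,-0.003,0.02],0],[1,[-0.002,-0.002,0.04],0],[1,[-0.002,-0.002,0.045],0],[1,[0,0,0.045],0],[1,[0,0,0.025],0]]'

```text
time: 4.8
eef_pos: [0.5302, 0.2896, 0.0187]
tool_rot: [3.095, 0.522, -0.006]
contact_force: [0.2, -0.8, -0.2]
opening: 1.004
grip_force: 0.0
```

Request:
send_rows --motion '[[1,[0,0,0.009],0],[1,[0,0,0.0],0],[1,[0,0,0],0]]'

```text
time: 5.1
eef_pos: [0.5325, 0.2932, 0.0143]
tool_rot: [-3.097, -0.526, -0.005]
contact_force: [0.2, 0.9, 0.5]
opening: 0.996
grip_force: 0.0
```

Request:
send_rows --motion '[[1,[0,0,0.006],0],[1,[0,0,0.0045],0],[1,[0,0,0],0]]'

```text
time: 5.4
eef_pos: [0.5306, 0.2935, 0.0022]
tool_rot: [3.097, 0.528, -0.0]
contact_force: [-0.0, -0.2, 0.4]
opening: 1.006
grip_force: 0.0
```

Request:
send_rows --motion '[[0.3,[0,0,0],0],[0.3,[0,0,0],0],[0.3,[0,0,0],0],[0.3,[0,0,0],0],[0.3,[0,0,0],0]]' --force 30

```text
time: 5.9
eef_pos: [0.5307, 0.2936, 0.0023]
tool_rot: [-3.097, -0.528, -0.0]
contact_force: [0.4, -1.0, 1.0]
opening: 0.62
grip_force: 0.0
```

Request:
send_rows --motion '[[0.3,[0,0,0],0],[0.3,[0,0,0],0],[0.3,[0,0,0],0],[0.3,[0,0,0],0]]'

```text
time: 6.3
eef_pos: [0.5308, 0.2934, 0.0022]
tool_rot: [3.097, 0.528, 0.0]
contact_force: [0.4, 0.6, 0.2]
opening: 0.532
grip_force: 30.0
```

Request:
send_rows --motion '[[0.3,[0,0,-0.005],0],[0.3,[0,0,-0.02],0],[0.3,[0,0,-0.035],7.2],[0.3,[0,0,-0.035],7.2],[0.3,[0,0,-0.025],7.2]]' --force 45

```text
time: 6.8
eef_pos: [0.5313, 0.2941, 0.1248]
tool_rot: [-3.139, 0.069, -0.003]
contact_force: [0.3, -0.4, -0.8]
opening: 0.535
grip_force: 45.0
```

Request:
send_rows --motion '[[0.3,[0,0,0],0],[0.3,[0,0.01,0],0],[0.3,[0,0.025,0],0],[0.3,[0.006,0.035,0],0],[0.3,[0.006,0.035,0],0]]'

```text
time: 7.3
eef_pos: [0.5368, 0.186, 0.12]
tool_rot: [3.139, -0.057, -0.007]
contact_force: [0.4, 0.4, 0.1]
opening: 0.533
grip_force: 45.0
```

Request:
send_rows --motion '[[0.3,[0.006,0.035,0],0],[0.3,[0.006,0.035,0],0],[0.3,[0.006,0.035,0],0],[0.3,[0.006,0.035,0],0],[0.3,[0.006,0.035,0],0]]'

```text
time: 7.8
eef_pos: [0.5598, 0.0097, 0.1201]
tool_rot: [3.141, -0.06, -0.007]
contact_force: [0.1, 1.3, -0.5]
opening: 0.537
grip_force: 45.0
```

Request:
send_rows --motion '[[0.3,[0.006,0.035,0],0],[0.3,[0.006,0.035,0],0],[0.3,[0.005,0.035,0],0],[0.3,[0.003,0.025,0],0],[0.3,[0,0,0],0]]'

```text
time: 8.3
eef_pos: [0.5741, -0.1255, 0.12]
tool_rot: [3.137, -0.074, -0.007]
contact_force: [-0.0, -0.3, -0.2]
opening: 0.533
grip_force: 45.0
```

Request:
send_rows --motion '[[0.3,[0,0,0],0],[0.3,[0,0,0],0],[0.3,[0,0,0],0]]'

```text
time: 8.6
eef_pos: [0.5763, -0.1164, 0.1217]
tool_rot: [-3.14, 0.056, 0.002]
contact_force: [0.9, 0.5, -0.6]
opening: 0.532
grip_force: 45.0
```

Request:
send_rows --motion '[[0.3,[0.002,0.012,0],0],[0.3,[0.003,0.024,0],0],[0.3,[0.003,0.024,0],0],[0.3,[0.002,0.011,0],0],[0.3,[0,0,0],0]]'

```text
time: 9.1
eef_pos: [0.5836, -0.1926, 0.1221]
tool_rot: [3.139, -0.067, 0.0]
contact_force: [-0.8, -0.0, -0.3]
opening: 0.533
grip_force: 45.0
```

Request:
send_rows --motion '[[0.3,[0,0,0],0],[0.3,[0,0,0],0]]'

```text
time: 9.3
eef_pos: [0.584, -0.1877, 0.1221]
tool_rot: [-3.139, 0.057, 0.0]
contact_force: [-0.5, 0.0, -1.4]
opening: 0.536
grip_force: 45.0
```

```bash
python3 - <<'E'
from h import *
s=manip.sense();print(s['time'],s['eef_pos'],s['tool_rot'])
P=manip.camera_params('wrist');im=manip.camera('wrist')[:,:,::-1];np.save('w3.npy',P,allow_pickle=True);cv2.imwrite('pics/w3f.png',im)
im=np.ascontiguousarray(im)
Wi=np.linalg.inv(P['cam_to_world'])
def proj(x,y,z,pose):
    c,s=np.cos(pose[2]),np.sin(pose[2]);k=Wi[:3,:3]@np.array([pose[0]+c*x-s*y,pose[1]+s*x+c*y,z])+Wi[:3,3]
    return (int((P['fx']*k[0]/k[2]+P['cx']+.5)*3),int((P['fy']*k[1]/k[2]+P['cy']+.5)*3))
a=cv2.resize(im,None,fx=3,fy=3,interpolation=cv2.INTER_CUBIC)
pose=(.6555,-.1865,-.038)
for rect in [[(-.1,-.019,.06),(0,-.019,.06),(0,.019,.06),(-.1,.019,.06)],[(-.107,-.041,.012),(0,-.041,.012),(0,.047,.012),(-.107,.047,.012)],[(0,-.03,.084),(.006,-.03,.084),(.006,.038,.084),(0,.038,.084)],[(-.024,.025,.077),(0,.025,.077)]]:
    cv2.polylines(a,[np.array([proj(*r,pose) for r in rect])],True,(0,0,255),1)
u,v=proj(-.04,0,.06,pose);print(u,v)
u0=max(0,u-400);v0=max(0,min(v-300,1260-600));cv2.imwrite('pics/w3.png',a[v0:v0+600,u0:u0+800])
E
```

```text
9.3 [ 0.58402838 -0.18773324  0.12210095] [-3.13934494e+00  5.73196979e-02  3.17367888e-04]
834 560
```

View pics/w3.png

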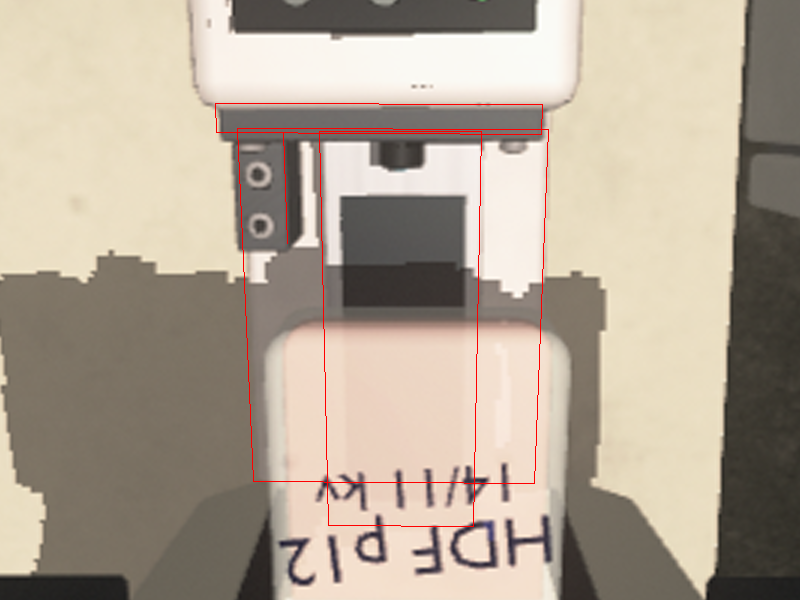

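Request:
send_rows --motion '[[0.3,[0,0,0.01],0],[0.3,[0,0,0.02],0],[0.3,[0,0,0.015],0],[0.3,[0,0,0.009],0],[0.3,[0,0,0.002],0]]'

```text
time: 9.85
eef_pos: [0.5829, -0.1891, 0.0646]
tool_rot: [-3.14, 0.06, 0.004]
contact_force: [0.1, 0.5, -0.7]
opening: 0.533
grip_force: 45.0
```

Request:
send_rows --motion '[[0.3,[0,0,0],0],[0.3,[0,0,0.0],0],[0.3,[0,0,0],0]]'

```text
time: 10.15
eef_pos: [0.5844, -0.1901, 0.067]
tool_rot: [3.141, -0.061, 0.003]
contact_force: [-0.5, 0.8, -1.3]
opening: 0.536
grip_force: 45.0
```

Request:
send_rows --motion '[[0.3,[0,0,0.002],0],[0.3,[0,0,0.001],0],[0.3,[0,0,0],0],[0.3,[0,0,0],0]]'

```text
time: 10.55
eef_pos: [0.5838, -0.1899, 0.0632]
tool_rot: [-3.141, 0.061, -0.0]
contact_force: [-0.0, 0.5, -1.8]
opening: 0.532
grip_force: 45.0
```

Request:
send_rows --motion '[[0.3,[0,0,0.001],0],[0.3,[0,0,0.0],0],[0.3,[0,0,0],0]]'

```text
time: 10.85
eef_pos: [0.584, -0.1899, 0.0622]
tool_rot: [-3.141, 0.062, -0.001]
contact_force: [0.7, 0.0, -0.3]
opening: 0.536
grip_force: 45.0
```

Request:
send_rows --motion '[[0.3,[0,0,0.001],0],[0.3,[0,0,0.0],0],[0.3,[0,0,0],0]]'

```text
time: 11.15
eef_pos: [0.584, -0.19, 0.0622]
tool_rot: [3.141, -0.061, 0.001]
contact_force: [-0.9, 0.5, 5.1]
opening: 0.536
grip_force: 45.0
```

Request:
send_rows --motion '[[0.3,[0,0,0.001],0],[0.3,[0,0,0.0],0],[0.3,[0,0,0],0]]'

```text
time: 11.45
eef_pos: [0.584, -0.19, 0.0622]
tool_rot: [3.141, -0.062, 0.001]
contact_force: [-1.7, 1.4, 9.5]
opening: 0.538
grip_force: 45.0
```

Request:
send_rows --motion '[[0.3,[0.002,0,-0.001],0],[0.3,[0.005,0,0],0],[0.3,[0.005,0,0],0],[0.3,[0.003,0,0],0],[0.3,[0,0,0],0]]'

```text
time: 11.95
eef_pos: [0.5993, -0.1909, 0.0622]
tool_rot: [3.14, -0.062, 0.001]
contact_force: [-0.8, 0.3, 6.6]
opening: 0.538
grip_force: 45.0
```

Request:
send_rows --motion '[[0.3,[0.002,-0.002,0],0],[0.3,[0,-0.001,0],0],[0.3,[0,0,0],0]]'

```text
time: 12.25
eef_pos: [0.6016, -0.189, 0.0622]
tool_rot: [3.139, -0.062, 0.003]
contact_force: [-0.6, -0.4, 4.7]
opening: 0.534
grip_force: 45.0
```

Request:
send_rows --motion '[[0.3,[0,-0.002,0],0],[0.3,[0,-0.001,0],0],[0.3,[0,0,0],0]]'

```text
time: 12.55
eef_pos: [0.6022, -0.1859, 0.0622]
tool_rot: [3.139, -0.062, 0.004]
contact_force: [0.0, -1.7, 5.7]
opening: 0.536
grip_force: 45.0
```

Request:
send_rows --motion '[[0.3,[0,-0.001,0],0],[0.3,[0,0,0],0],[0.3,[0,0,0],0]]'

```text
time: 12.85
eef_pos: [0.6023, -0.185, 0.0622]
tool_rot: [3.139, -0.062, 0.004]
contact_force: [-0.1, -1.4, 5.5]
opening: 0.533
grip_force: 45.0
```

Request:
send_rows --motion '[[0.3,[0,-0.001,0],0],[0.3,[0.0,-0.001,0],0],[0.3,[0,0,0],0],[0.3,[0,0,0],0]]'

```text
time: 13.25
eef_pos: [0.6022, -0.1849, 0.0623]
tool_rot: [3.137, -0.064, 0.005]
contact_force: [-0.1, -5.1, 5.1]
opening: 0.535
grip_force: 45.0
```

Request:
send_rows --motion '[[0.3,[0.002,0,0],0],[0.3,[0.001,0,0],0],[0.3,[0,0,0],0],[0.3,[0,0,0],0]]'

```text
time: 13.65
eef_pos: [0.6024, -0.1849, 0.0622]
tool_rot: [3.137, -0.065, -0.004]
contact_force: [-4.6, -3.8, 8.5]
opening: 0.535
grip_force: 45.0
```

Request:
send_rows --motion '[[0.3,[0.001,0,0],0],[0.3,[0,0,0],0],[0.3,[0,0,0],0]]'

```text
time: 13.95
eef_pos: [0.6033, -0.1849, 0.0622]
tool_rot: [3.137, -0.066, -0.005]
contact_force: [-5.0, -4.2, 9.8]
opening: 0.534
grip_force: 45.0
```

Request:
send_rows --motion '[[0.3,[0.001,0,0],0],[0.3,[0,0,0],0],[0.3,[0,0,0],0]]'

```text
time: 14.25
eef_pos: [0.6044, -0.1849, 0.0622]
tool_rot: [3.137, -0.065, -0.004]
contact_force: [-4.7, -3.1, 9.7]
opening: 0.535
grip_force: 45.0
```

```bash
python3 - <<'E'
from h import *
P=manip.camera_params('wrist');im=manip.camera('wrist')[:,:,::-1]
s=manip.sense();print(s['time'],s['eef_pos'],s['contact_force'],s['torque'])
a=cv2.resize(im[60:240,170:410],(800,600),interpolation=cv2.INTER_CUBIC);cv2.imwrite('pics/w4.png',a)
E
```

```text
14.3 [ 0.60435569 -0.18487767  0.06223065] [-4.85462376 -2.80584352  9.77893001] [-0.64618367  1.0160533  -0.02274601]
```

View pics/w4.png

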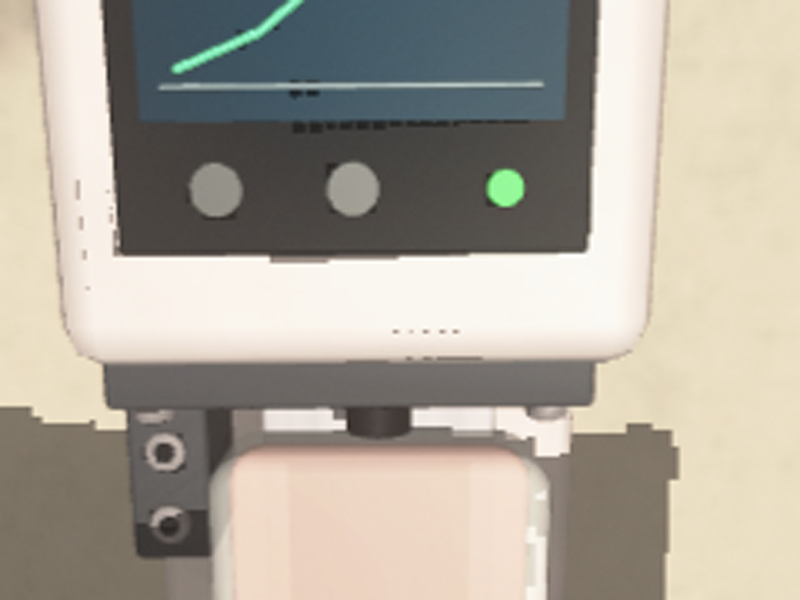

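Request:
send_rows --motion '[[0.3,[0.001,0,0],0],[0.3,[0.001,0,0],0],[0.3,[0.001,0,0],0],[0.3,[0,0,0],0],[0.3,[0,0,0],0]]' --force 55

```text
time: 14.8
eef_pos: [0.606, -0.185, 0.0622]
tool_rot: [3.138, -0.066, -0.009]
contact_force: [-7.9, -3.4, 11.7]
opening: 0.536
grip_force: 55.0
```

Request:
send_rows --motion '[[0.3,[0.001,0,0],0],[0.3,[0.001,0,0],0],[0.3,[0,0,0],0],[0.3,[0,0,0],0]]'

```text
time: 15.2
eef_pos: [0.6075, -0.185, 0.0622]
tool_rot: [3.138, -0.066, -0.011]
contact_force: [-8.7, -2.9, 12.3]
opening: 0.531
grip_force: 55.0
```

Request:
send_rows --motion '[[0.3,[0.001,0,0],0],[0.3,[0,0,0],0],[0.3,[0,0,0],0]]'

```text
time: 15.5
eef_pos: [0.6082, -0.1851, 0.0622]
tool_rot: [3.138, -0.066, -0.012]
contact_force: [-8.5, -2.6, 13.0]
opening: 0.536
grip_force: 55.0
```

Request:
send_rows --motion '[[0.3,[0.001,0,0],0],[0.3,[0,0,0],0],[0.3,[0,0,0],0]]'

```text
time: 15.8
eef_pos: [0.6089, -0.1851, 0.0622]
tool_rot: [3.138, -0.066, -0.013]
contact_force: [-9.1, -2.9, 12.5]
opening: 0.535
grip_force: 55.0
```

Request:
send_rows --motion '[[0.3,[0.001,0,0],0],[0.3,[0,0,0],0],[0.3,[0,0,0],0]]'

```text
time: 16.1
eef_pos: [0.6096, -0.1852, 0.0622]
tool_rot: [3.138, -0.066, -0.014]
contact_force: [-10.8, -2.9, 13.5]
opening: 0.531
grip_force: 55.0
```

Request:
send_rows --motion '[[0.3,[0.001,-0.0005,-0.0005],0],[0.3,[0,0,0],0],[0.3,[0,0,0],0]]'

```text
time: 16.4
eef_pos: [0.6102, -0.1852, 0.0623]
tool_rot: [3.137, -0.066, -0.015]
contact_force: [-9.4, -3.8, 12.4]
opening: 0.534
grip_force: 55.0
```

Request:
send_rows --motion '[[0.3,[0.001,0,0],0],[0.3,[0,0,0],0],[0.3,[0,0,0],0]]'

```text
time: 16.7
eef_pos: [0.6109, -0.1852, 0.0623]
tool_rot: [3.138, -0.066, -0.016]
contact_force: [-10.7, -3.2, 12.3]
opening: 0.531
grip_force: 55.0
```

```bash
python3 - <<'E'
from h import *
P=manip.camera_params('wrist');im=manip.camera('wrist')[:,:,::-1]
s=manip.sense();print(s['time'],s['eef_pos'],s['contact_force'],s['torque'])
a=cv2.resize(im[120:300,170:410],(800,600),interpolation=cv2.INTER_CUBIC);cv2.imwrite('pics/w5.png',a)
E
```

```text
16.75 [ 0.61093106 -0.18519564  0.06227811] [-10.08121787  -3.98476073  11.85660949] [-0.67309525  1.98873544  0.07271465]
```

View pics/w5.png

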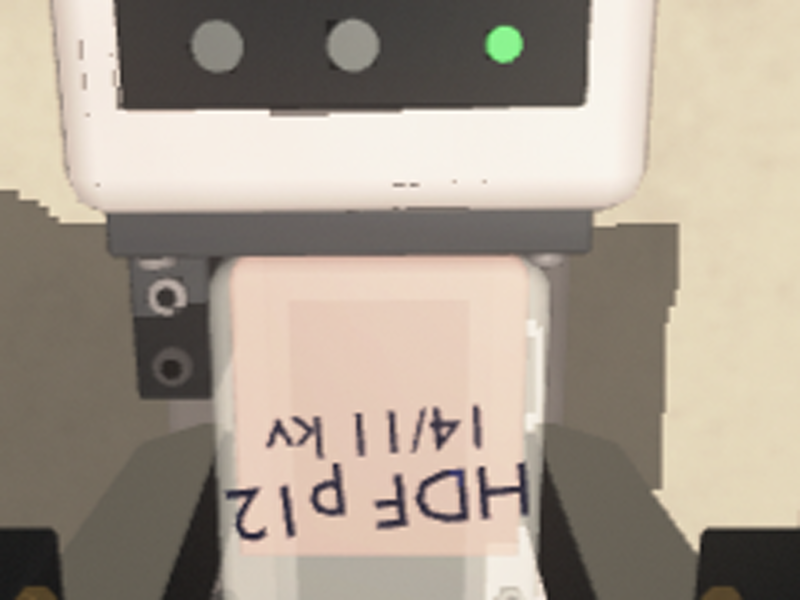

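Request:
send_rows --motion '[[0.3,[0.001,-0.0005,0],0],[0.3,[0,0,0],0],[0.3,[0,0,0],0]]'

```text
time: 17.05
eef_pos: [0.6114, -0.1852, 0.0623]
tool_rot: [3.137, -0.067, -0.018]
contact_force: [-10.9, -4.8, 12.3]
opening: 0.535
grip_force: 55.0
```

Request:
send_rows --motion '[[0.3,[0.001,0,0],0],[0.3,[0,0,0],0],[0.3,[0,0,0],0]]'

```text
time: 17.35
eef_pos: [0.6114, -0.1852, 0.0623]
tool_rot: [3.137, -0.067, -0.021]
contact_force: [-12.5, -3.9, 13.9]
opening: 0.532
grip_force: 55.0
```

Request:
send_rows --motion '[[0.3,[0.001,0,0],0],[0.3,[0,0,0],0],[0.3,[0,0,0],0]]'

```text
time: 17.65
eef_pos: [0.6114, -0.1852, 0.0623]
tool_rot: [3.137, -0.066, -0.024]
contact_force: [-14.9, -3.5, 16.2]
opening: 0.532
grip_force: 55.0
```

Request:
send_rows --motion '[[0.3,[0,-0.001,-0.0005],0],[0.3,[0,-0.0005,0],0],[0.3,[0,0,0],0],[0.3,[0,0,0],0]]'

```text
time: 18.05
eef_pos: [0.6114, -0.1852, 0.0624]
tool_rot: [3.135, -0.068, -0.024]
contact_force: [-13.8, -4.9, 13.4]
opening: 0.534
grip_force: 55.0
```

Request:
send_rows --motion '[[0.3,[0.0005,-0.001,0],0],[0.3,[0,0,0],0],[0.3,[0,0,0],0],[0.3,[0,0,0],0]]'

```text
time: 18.45
eef_pos: [0.6114, -0.1852, 0.0624]
tool_rot: [3.134, -0.068, -0.026]
contact_force: [-13.4, -7.4, 13.7]
opening: 0.535
grip_force: 55.0
```

Request:
send_rows --motion '[[0.3,[0.001,-0.0005,0],0],[0.3,[0,0,0],0],[0.3,[0,0,0],0],[0.3,[0,0,0],0],[0.3,[0,0,0],0]]'

```text
time: 18.95
eef_pos: [0.6114, -0.1852, 0.0624]
tool_rot: [3.134, -0.069, -0.029]
contact_force: [-16.4, -6.4, 14.7]
opening: 0.533
grip_force: 55.0
```

```bash
python3 - <<'E'
from h import *
im=manip.camera('wrist')[:,:,::-1];tp=manip.camera('top')[:,:,::-1]
for q in ['glass_beaker_mid','dish_mid','blue_marker_mid']: print(q,[(np.round(b['box']).tolist(),round(b['p'],2)) for b in manip.boxes_of(q,'top')[:1]])
s=manip.sense();print(s['time'],s['eef_pos'],s['tool_rot'],s['contact_force'],s['torque'],np.abs(s['joint_vel']).max())
a=cv2.resize(im[120:300,170:410],(800,600),interpolation=cv2.INTER_CUBIC);cv2.imwrite('pics/w6.png',a)
E
```

```text
glass_beaker_mid [([258.0, 143.0, 19.0, 26.0], 0.85)]
dish_mid [([306.0, 254.0, 26.0, 26.0], 0.57)]
blue_marker_mid [([181.0, 148.0, 53.0, 16.0], 0.56)]
19.2 [ 0.61139064 -0.18516877  0.06234118] [ 3.13386444 -0.06911361 -0.02865338] [-15.83659868  -6.65051732  14.43963993] [-1.28758979  3.07103282  0.07819243] 0.001205902016766787
```

View pics/w6.png

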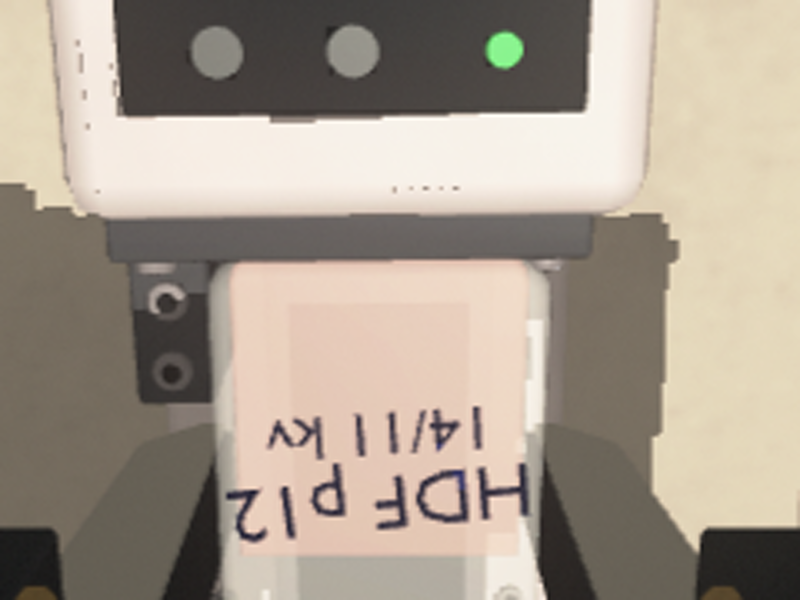

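```bash
python3 -c "
from workcell import manip
print(manip.close_job())"
```

```text
the job is handed in; nothing more can be done
None
```

The job was handed in at about 19 s with the flask still held pressed: about 16 N towards the fence, 7 N towards the stop and 14 N down. It looked flush with the fence and against the stop in the last wrist picture, and the beaker, dish and marker were where they started; the hand-in returned no verdict.

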